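# Unlock the belt tensioner and hold it wound to its stop

### The arm

A 6-joint arm with a two-finger parallel gripper is mounted at the origin on the work surface. World frame = base frame: x ahead of the robot, y to its left, z up, the work surface at z = 0. Lengths are in mm, angles in rad, forces in N, time in s.
With the tool pointing down it reaches from about 325 to 900 mm from the base axis. Payload 3.5 kg.
Tool frame: the origin (TCP) lies midway between the tips of the shut fingers; the grasp point (between the pads) lies 19 mm behind it (r.grip_depth is the distance from the TCP to the grasp point, in mm); y points along the fingers, z is the direction in which the jaws open and shut, and the axes are right-handed (so a half turn about y gives the same grasp; the last joint's range is limited). The gripper opens to 85 mm and grips with 20 to 120 N. Pads are 22 mm wide; open, the fingers measure 114 mm over their backs; the gripper's body (76 mm by 85 mm) begins 54 mm behind the grasp point. The pads swing forward as they close: fully open they stand 13 mm farther back than shut.
Start: joints at [1.131, 0.276, -0.026, 1.268, 0, 1.467], TCP at [206.549, 589.881, 231.313] pointing down, gripper open.
Joint ranges: [-3.12, 3.12], [-0.85, 1.88], [-1.08, 1.24], [-1.95, 2.15], [-1.57, 1.53], [-3.14, 3.14]. Speed limits (rad/s): [2.57, 2.57, 3.14, 3.14, 3.14, 3.14].

### API

Orientations are given as a unit quaternion [w, x, y, z].
In Python, from workcell import r gives the robot as it stands. The module is installed in compiled form; this text tells all that it offers.
- The arm moves only by the tool arm_command, never from a script. Its argument "series" is a list of rows, each a list of 3 entries, a list of its own where there are three numbers: the opening in per cent of the stroke, from 0 (shut) to 100 (fully open), then the shift along the world's x, y, z in m, then the turn, a rotation vector about the world's x, y, z in rad. In form: [[hand, [x, y, z], [wx, wy, wz]], ...]. A call has exactly 10 rows; each row shifts and turns the commanded pose from where the row before left it; what a row does not reach is not made up. A row lasts 1/12 s, in which the tool goes at most 41.7 mm and 7.16 degrees, less where a joint would pass 70% of its speed; a pose out of reach is approached as far as the arm can. A call is refused whole if a number of a shift passes 0.0417 or a number of a turn 0.125, either way. A call with a gripper value outside its range is refused whole. The fingers move at their own pace and stop on an object; "grip_force" is the grip in N (left out, the last holds). Time passes only in rows, so rows that do not move let the fingers close, or fill a call up. It gives the time, the measured TCP pose, the force and the opening at its end, in the units of the state.
- r.state(): the state, without advancing time (a new reading comes with each control period).
- r.grab_frame(name): name is "scene" or "side" or "wrist"; returns the picture (384x512x3 uint8, red, green, blue); there is no depth.
- r.get_calibration(name): a dict with "camera_matrix" (3x3 intrinsics, pixels), "eye" and "attitude" of the camera in the world. Camera axes: x right, y up, looking along -z (the intrinsics and any distortion apply to the point x, -y, -z); pixel columns grow to the right and rows downward; lengths in mm; the calibration is good to about 2 mm. A picture is of the moment at which its call begins: read the wrist's pose just before it. get_calibration takes no time and is no camera call; for the wrist camera it gives the pose at the moment of the call.
- r.job_done(): hands the job in, once; it reports no verdict.
The state is a dict: "time_s": time; "qpos": joint angles; "joint_vel": joint speeds; "effort": joint torques, N m; "tcp_pos": TCP position; "orientation": TCP orientation; "force": force on the tool from outside, world axes, zero at the start; "moment": the same for the moment, N m; "gripper_width": finger opening in mm.
Only numpy, scipy, OpenCV 4.12 (cv2) and the standard library are available. Lean on these libraries where they do the work, as an engineer would, in place of code of your own. Each camera call takes 0.05 s, during which the arm holds its last target. There are 200 camera calls.

### The job

I am about to fit the belt on this drive rig: slide the red lock block along its slot all the way to the green end, out of the tensioner's way, then take the roller at the end of the yellow tensioner arm and swing the arm against its spring until it is right up against the far stop. Finish while still holding it there against the spring, with the block left at the green end: do not let go. Leave the other things on the bench where they are.

Things in the scene. Friction and masses are not known exactly. Their poses are not given: they have to be found in the camera images.
- rig: belt-drive rig fixed to the bench, plate 260 (x) x 350 (y) x 12 mm; origin: centre of its underside, z up. In its frame (mm): arm pivot at (0, 110), top 64 high; drive pulley 56 across, 68 high at (90, 125); straight slot along y at x = 0 from y = 74 to the green bar at y = -165: a 39 wide channel under blue lips 18 apart, 27.5 high. Two brass stop posts, 62 high, flank the arm's swing
- slot_end (a point): middle of the top inner edge of the green bar that closes the outer end of the slot; at (0, -165, 27.5) mm in the rig's frame
- lock_shoe: red lock block, 0.1 to 0.2 kg, captive in the greased slot: foot 36 (x) x 64 (y) x 8 mm under the lips, 1.5 mm play; red head 24 (x) x 28 (y) mm, 31 to 111 mm above the bench. Origin: centre of the foot's underside, 12 mm above the bench; axes as the rig's. Starts at rig y = +5 to +35 mm, blocking the arm; against the green bar at y = -133 mm
- pivot (a point): the tensioner arm's vertical pivot axis on the grey pivot body (42 mm across), 60 mm above the bench; at (0, 110) mm in the rig's frame
- roller (a point): middle of the black roller that stands upright on the outer end of the yellow arm: 32 mm across (35 mm rim at its foot), 58 to 100 mm above the bench (a bolt head 3 mm more); this point is 80 mm high on its axis, 130 mm from the pivot axis. It does not spin
- tensioner (a joint): angle of the yellow arm (bar 22 mm wide, 46 to 58 mm above the bench) about the pivot, rad, anticlockwise from above: 0 at rest, arm along (-0.766, -0.643) in the rig's x, y; it swings across the slot towards the rig's +x to 1.48 at the far stop. A spring drives it back: 0.35 N m at rest, 1.0 at the stop (3 to 8 N at the roller)
- bearing: spare ball bearing, steel ring 34 mm across, 10 mm high, lying on the rig's plate; origin under its centre
- meter: black multimeter 150 x 85 x 40 mm lying on the bench; origin under its centre
- pliers: red-handled pliers, about 175 mm long, lying on the bench; origin under the joint of the jaws
- screwdriver: screwdriver lying on the bench; origin under its middle
- tape_roll: blue roll of tape lying flat, 110 mm across, 48 mm high; origin under its centre
- terminal: grey terminal block 30 x 60 x 35 mm; origin under its centre
- spray: orange spray can, standing, 56 mm across, 170 mm high; origin under its centre
Things that resemble listed ones, but are neither listed nor needed, are in the scene too. What is shaped like the lock_shoe but blue, purple or turquoise is not meant.

How it is judged:
By the outcome, as a careful person would: the job done as asked, in the order asked, and still so for the second after the job is handed in, while the arm keeps its last pose, push and grip.
It also fails if it takes over 48 s, if anything falls off the work surface, if the arm or the gripper's body presses on something with over 40 N, if the wrist force passes 120 N, or if a joint passes its speed limit or range.

## Working session

There is one attempt and no reset: what is moved stays moved. The work goes in short steps, Python scripts to look and compute and a tool call to move; the robot and the scene stay as the last step left them, time stands still between calls to the robot, and variables do not carry over. Pictures are saved under pics/ and viewed, about 8 in all and at most 12, crops included, and the job is handed in when it is done.

Besides the shell and the picture viewer there is one more tool, called after "Call:" by a JSON object that holds its "op" and its "data". arm_command: Moves the arm, as the interface text tells. Its arguments: {"type":"object","properties":{"series":{"type":"array","items":{"type":"array"}},"grip_force":{"type":"number"}},"required":["series"]}

```bash
mkdir -p pics; cat > h.py <<'E'
import numpy as np,cv2
from workcell import r
from scipy.spatial.transform import Rotation as R
def cal(n):
    c=r.get_calibration(n); return c
def Rm(a):
    a=np.array(a,float)
    return a if a.shape==(3,3) else R.from_quat([a[1],a[2],a[3],a[0]]).as_matrix()
def ray(c,uv):
    K=np.array(c["camera_matrix"]);d=np.linalg.inv(K)@[uv[0],uv[1],1]
    d=Rm(c["attitude"])@[d[0],-d[1],-d[2]];return np.array(c["eye"],float),d
def onz(c,uv,z):
    e,d=ray(c,uv);return e+d*(z-e[2])/d[2]
def proj(c,p):
    q=Rm(c["attitude"]).T@(np.array(p,float)-np.array(c["eye"],float));q=np.array(c["camera_matrix"])@[q[0],-q[1],-q[2]]
    return q[:2]/q[2]
E
python3 - <<'E'
from h import *
for n in("scene","side"):
    c=cal(n);print(n,c);im=r.grab_frame(n);cv2.imwrite(f"pics/{n}0.png",cv2.resize(im[:,:,::-1],(800,600),interpolation=cv2.INTER_CUBIC));np.save(n+"0.npy",im)
print(r.state())
E
```

```text
scene {'camera_matrix': array([[498.19550396,   0.        , 254.05300962],
       [  0.        , 498.19550396, 188.75852309],
       [  0.        ,   0.        ,   1.        ]]), 'eye': array([1706.70006818, -334.33787537, 1145.56785071]), 'attitude': array([0.71398253, 0.32922766, 0.24617784, 0.56677559])}
side {'camera_matrix': array([[424.73116418,   0.        , 249.44070213],
       [  0.        , 424.73116418, 191.1809615 ],
       [  0.        ,   0.        ,   1.        ]]), 'eye': array([  172.66787062, -1103.28043991,   732.33226691]), 'attitude': array([ 0.85117273,  0.49599831, -0.08393939, -0.149816  ])}
{'time_s': 0.1, 'qpos': array([ 1.13059852e+00,  2.77094378e-01, -2.77399754e-02,  1.26803686e+00,
        9.22900380e-06,  1.46739731e+00]), 'joint_vel': array([-0.00141645, -0.00023951,  0.00416541,  0.00143118,  0.0016661 ,
       -0.00166811]), 'effort': array([ 9.07091362e-04, -4.46706820e+01,  2.96129161e+01,  8.44662893e-03,
       -7.29905719e-05, -1.33504147e-05]), 'tcp_pos': array([206.24125789, 589.2315703 , 230.25006837]), 'orientation': array([-0.69639811,  0.69780966, -0.11871437,  0.11831421]), 'force': array([-0.90376907,  0.18367257, -0.29041606]), 'moment': array([ 0.02689247, -0.01078433,  0.00522368]), 'gripper_width': 85.12065713606282}
```

View pics/scene0.png

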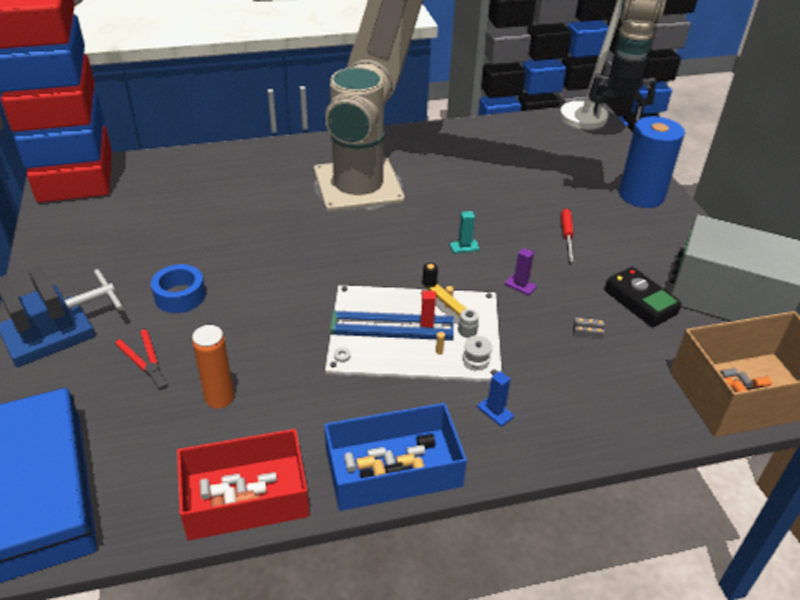

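View pics/side0.png

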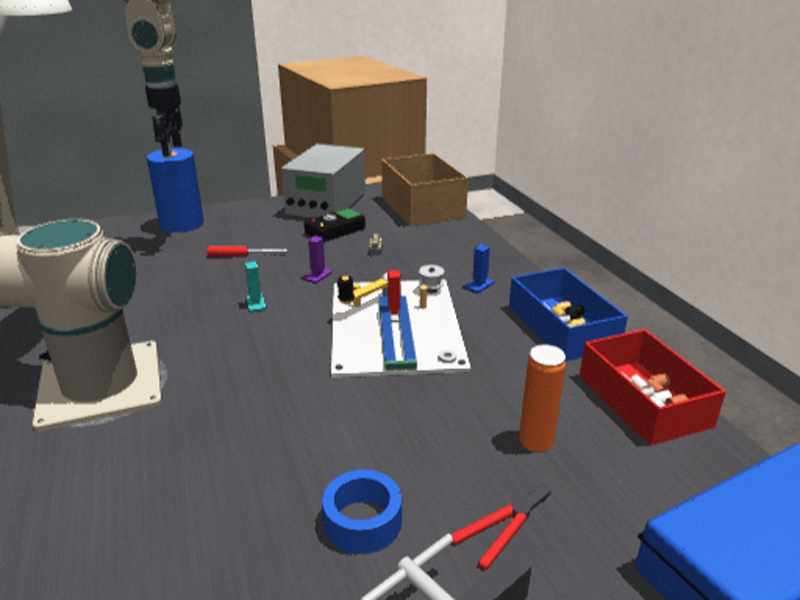

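Scene view: the rig plate spans about (325–500, 285–378), with the red head at (428,308), the black roller at (430,272) and the green bar at (333,322). Side view: the plate is at (332–468, 280–373), the roller at (346,287), the red head at (394,290) and the green bar at (400,365). So the rig's axes run roughly along the world's.

```bash
cat > m.py <<'E'
from h import *
def big(m,box):
    k=np.zeros_like(m);x0,y0,x1,y1=[int(v/1.5625) for v in box];k[y0:y1,x0:x1]=m[y0:y1,x0:x1]
    n,l,s,c=cv2.connectedComponentsWithStats(k);i=1+np.argmax(s[1:,4]);return (l==i).astype(np.uint8),c[i],s[i]
B={"scene":dict(plate=(310,270,520,390),red=(410,280,445,335),green=(320,300,345,340),roll=(415,255,445,292)),
   "side":dict(plate=(310,265,480,385),red=(382,262,406,320),green=(380,352,420,375),roll=(332,268,358,305))}
H={}
for n in B:
    im=np.load(n+"0.npy");c=cal(n);hsv=cv2.cvtColor(im,cv2.COLOR_RGB2HSV);h,s,v=[hsv[...,i].astype(int) for i in range(3)]
    M=dict(plate=(s<40)&(v>170),red=((h<8)|(h>172))&(s>150)&(v>80),green=(h>45)&(h<90)&(s>90),roll=(v<50))
    for k,b in B[n].items():
        m,ce,st=big(M[k].astype(np.uint8),b);H[n,k]=(m,ce,st)
        print(n,k,ce.round(1),st)
    ct=max(cv2.findContours(H[n,"plate"][0],0,1)[0],key=cv2.contourArea)[:,0]
    hull=cv2.convexHull(ct)[:,0]
    P=np.array([onz(c,p,12)[:2] for p in hull],np.float32)
    rc=cv2.minAreaRect(P);print("plate",rc);print(cv2.boxPoints(rc).round(0).tolist())
    print("green top",onz(c,H[n,"green"][1],20).round(1))
    st=H[n,"red"][2];print("red c",onz(c,H[n,"red"][1],71).round(1))
def tri(k):
    A=[];b=[]
    for n in B:
        e,d=ray(cal(n),H[n,k][1]);d/=np.linalg.norm(d);Q=np.eye(3)-np.outer(d,d);A.append(Q);b.append(Q@e)
    x=np.linalg.solve(sum(A),sum(b));print(k,x.round(1),[np.linalg.norm(Q@x-bb).round(1) for Q,bb in zip(A,b)])
for k in("red","green","roll"):tri(k)
s=r.state();o=s["orientation"];m=Rm(o);print("tool y",m[:,1],"tool z",m[:,2],"x",m[:,0])
E
python3 m.py
```

```text
scene plate [271.4 222.4] [ 208  186  113   57 3045]
scene red [273.5 196.9] [269 186  10  24 181]
scene green [213.3 206.1] [212 200   4  14  22]
scene roll [274.6 176.8] [270 169  10  15 105]
plate ((578.6064453125, 3.2697601318359375), (350.5591125488281, 262.73284912109375), 73.78182220458984)
[[404.0, -128.0], [656.0, -202.0], [754.0, 135.0], [501.0, 208.0]]
green top [ 529.6 -160.4   20. ]
red c [582.1  27.4  71. ]
side plate [278.1 210.4] [ 256  179   45   58 1515]
side red [251.9 185.8] [248 173   8  28 190]
side green [255.9 233. ] [247 231  19   5  94]
side roll [220.9 184.8] [216 177  10  16 121]
plate ((649.1929931640625, -19.351959228515625), (353.0887145996094, 105.49073028564453), 73.73823547363281)
[[549.0, -174.0], [650.0, -204.0], [749.0, 135.0], [648.0, 165.0]]
green top [ 527.8 -158.7   20. ]
red c [582.3  23.7  71. ]
red [582.6  26.7  70.3] [np.float64(1.1), np.float64(1.1)]
green [ 528.2 -159.6   19.6] [np.float64(1.0), np.float64(1.0)]
roll [488.9  57.1  74.6] [np.float64(1.0), np.float64(1.0)]
tool y [-8.92497112e-04 -1.87315071e-03 -9.99997847e-01] tool z [ 0.33046652  0.94381546 -0.00206285] x [ 9.43817293e-01 -3.30467651e-01 -2.23338972e-04]
```

Call:
{"op": "arm_command", "data": {"series": [[100,[0,0,0.035],[0,0,0]],[100,[0,0,0.035],[0,0,0]],[100,[0,0,0.03],[0,0,0]],[100,[0.022,-0.033,0],[0,0,0.018]],[100,[0.022,-0.033,0],[0,0,0.018]],[100,[0.022,-0.033,0],[0,0,0.018]],[100,[0.022,-0.033,0],[0,0,0]],[100,[0.022,-0.033,0],[0,0,0]],[100,[0.022,-0.033,0],[0,0,0]],[100,[0.022,-0.033,0],[0,0,0]]], "grip_force": 40}}

```text
time_s: 0.93
tcp_pos: [360.9, 357.0, 330.9]
orientation: [-0.7, 0.7, -0.1, 0.099]
force: [0.6, -1.2, -0.3]
gripper_width: 85.0
```

Call:
{"op": "arm_command", "data": {"series": [[100,[0.022,-0.033,0],[0,0,0]],[100,[0.022,-0.033,0],[0,0,0]],[100,[0.022,-0.033,0],[0,0,0]],[100,[0.022,-0.033,0],[0,0,0]],[100,[0.022,-0.033,0],[0,0,0]],[100,[0.022,-0.033,-0.015],[0,0,0]],[100,[0.022,-0.033,-0.02],[0,0,0]],[100,[0.022,-0.033,-0.02],[0,0,0]],[100,[0.022,-0.033,-0.02],[0,0,0]],[100,[0.022,-0.033,-0.02],[0,0,0]]]}}

```text
time_s: 1.77
tcp_pos: [575.1, 35.9, 240.3]
orientation: [0.7, -0.7, 0.1, -0.1]
force: [0.8, -0.3, 0.6]
gripper_width: 85.3
```

```bash
python3 - <<'E'
from h import *
r.grab_frame("wrist");r.grab_frame("wrist")
s=r.state();c=cal("wrist");im=r.grab_frame("wrist");np.save("w1.npy",im)
m=Rm(s["orientation"]);print(s["tcp_pos"],m[:,2],s["gripper_width"],c["eye"],s["qpos"])
v=im.copy()
u=np.array([.279,.960]);x=np.array([.960,-.279]);o=np.array([576.5,4])
def W(a,b,z):return [*(o+a*x+b*u),z]
for n,p in dict(head=W(0,23.5,111),roll=W(-99.6,26.4,103),piv=W(0,110,64),g=W(0,-165,27.5),pul=W(90,125,68)).items():
    q=proj(c,p);print(n,q.round(1));cv2.drawMarker(v,tuple(int(round(t)) for t in q),(255,0,255),0,10,1)
for a in(-130,130):
  for b in(-175,175):cv2.drawMarker(v,tuple(int(round(t)) for t in proj(c,W(a,b,12))),(255,0,255),0,10,1)
cv2.imwrite("pics/w1.png",cv2.resize(v[:,:,::-1],(800,600)))
E
```

```text
[574.75241954  33.49760033 236.83356023] [ 0.28446968  0.95868079 -0.00285439] 85.41909901418802 [498.02864489  57.37063172 380.29326511] [-0.05328186  0.19078834 -0.12335761  1.26258632 -0.00151287  0.23518478]
head [250.1 195.5]
roll [252.3  90.5]
piv [325.2 182.3]
g [105.3 175.5]
pul [332.8 252.6]
```

View pics/w1.png

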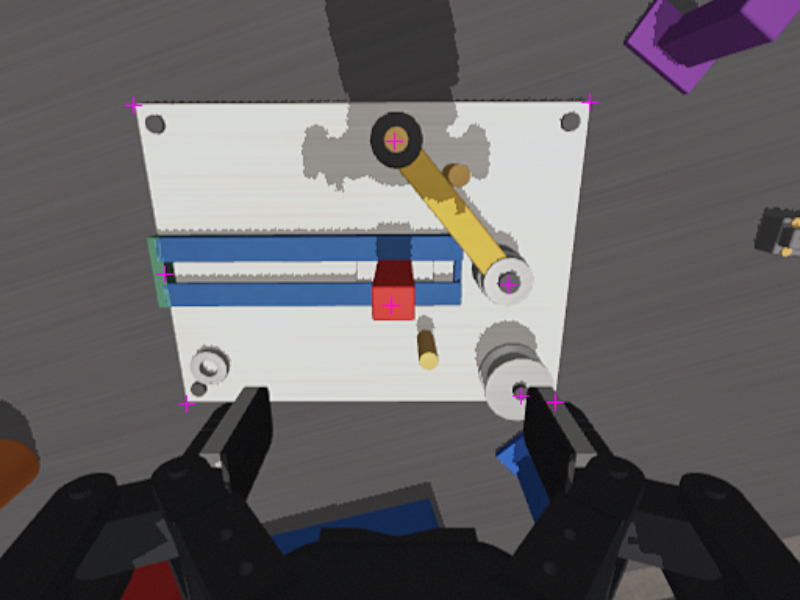

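The overlay matches the plate corners, roller, pivot and green bar, and the red head at (393,302) sits within 2 mm of its prediction. The fingers straddle the block along the slot direction, so I'm descending.

Call:
{"op": "arm_command", "data": {"series": [[100,[0.005,-0.004,-0.01],[0,0,0]],[100,[0.004,-0.003,-0.02],[0,0,0]],[100,[0,0,-0.025],[0,0,0]],[100,[0,0,-0.025],[0,0,0]],[100,[0,0,-0.025],[0,0,0]],[100,[0,0,-0.025],[0,0,0]],[100,[0,0,-0.02],[0,0,0]],[100,[0,0,-0.01],[0,0,0]],[100,[0,0,0],[0,0,0]],[20,[0,0,0],[0,0,0]]], "grip_force": 40}}

```text
time_s: 2.75
tcp_pos: [583.7, 31.4, 81.9]
orientation: [0.7, -0.7, 0.099, -0.099]
force: [-0.3, 0.2, 0.3]
gripper_width: 75.2
```

Call:
{"op": "arm_command", "data": {"series": [[20,[0,0,0],[0,0,0]],[20,[0,0,0],[0,0,0]],[20,[0,0,0],[0,0,0]],[20,[0,0,0],[0,0,0]],[20,[0,0,0],[0,0,0]],[20,[0,0,0],[0,0,0]],[20,[0,0,0],[0,0,0]],[20,[0,0,0],[0,0,0]],[20,[0,0,0],[0,0,0]],[20,[0,0,0],[0,0,0]]]}}

```text
time_s: 3.58
tcp_pos: [585.1, 30.5, 83.0]
orientation: [0.7, -0.7, 0.099, -0.101]
force: [-0.6, 0.6, 6.0]
gripper_width: 27.2
```

Call:
{"op": "arm_command", "data": {"series": [[20,[-0.0023,-0.0077,0],[0,0,0]],[20,[-0.0045,-0.0154,0],[0,0,0]],[20,[-0.0045,-0.0154,0],[0,0,0]],[20,[-0.0045,-0.0154,0],[0,0,0]],[20,[-0.0045,-0.0154,0],[0,0,0]],[20,[-0.0045,-0.0154,0],[0,0,0]],[20,[-0.0045,-0.0154,0],[0,0,0]],[20,[-0.0045,-0.0154,0],[0,0,0]],[20,[-0.0045,-0.0154,0],[0,0,0]],[20,[-0.0023,-0.0077,0],[0,0,0]]]}}

```text
time_s: 4.42
tcp_pos: [544.3, -109.1, 83.0]
orientation: [0.7, -0.7, 0.099, -0.101]
force: [0.9, 2.2, 5.3]
gripper_width: 27.5
```

Call:
{"op": "arm_command", "data": {"series": [[20,[-0.0014,-0.0048,0],[0,0,0]],[20,[-0.001,-0.0034,0],[0,0,0]],[20,[-0.0006,-0.002,0],[0,0,0]],[20,[-0.0003,-0.001,0],[0,0,0]],[20,[-0.0003,-0.001,0],[0,0,0]],[20,[-0.0003,-0.001,0],[0,0,0]],[20,[0,0,0],[0,0,0]],[20,[0,0,0],[0,0,0]],[20,[0,0,0],[0,0,0]],[20,[0,0,0],[0,0,0]]]}}

```text
time_s: 5.25
tcp_pos: [540.8, -121.0, 83.0]
orientation: [0.7, -0.7, 0.098, -0.101]
force: [1.3, 1.4, 5.3]
gripper_width: 27.3
```

Call:
{"op": "arm_command", "data": {"series": [[20,[-0.0003,-0.001,0],[0,0,0]],[20,[-0.0003,-0.001,0],[0,0,0]],[20,[-0.0003,-0.001,0],[0,0,0]],[20,[-0.0003,-0.001,0],[0,0,0]],[20,[-0.0003,-0.001,0],[0,0,0]],[20,[0,0,0],[0,0,0]],[20,[0,0,0],[0,0,0]],[20,[0,0,0],[0,0,0]],[20,[0,0,0],[0,0,0]],[20,[0,0,0],[0,0,0]]]}}

```text
time_s: 6.08
tcp_pos: [539.9, -124.1, 83.2]
orientation: [0.702, -0.698, 0.098, -0.101]
force: [1.4, 5.5, 6.8]
gripper_width: 27.5
```

Call:
{"op": "arm_command", "data": {"series": [[20,[-0.0003,-0.001,0],[0,0,0]],[20,[-0.0003,-0.001,0],[0,0,0]],[20,[-0.0003,-0.001,0],[0,0,0]],[20,[0,0,0],[0,0,0]],[20,[0,0,0],[0,0,0]],[20,[0,0,0],[0,0,0]],[20,[0,0,0],[0,0,0]],[20,[0,0,0],[0,0,0]],[20,[0,0,0],[0,0,0]],[20,[0,0,0],[0,0,0]]]}}

```text
time_s: 6.92
tcp_pos: [539.7, -124.7, 83.4]
orientation: [0.704, -0.696, 0.097, -0.101]
force: [3.2, 10.6, 8.4]
gripper_width: 27.5
```

Call:
{"op": "arm_command", "data": {"series": [[100,[0,0,0],[0,0,0]],[100,[0,0,0],[0,0,0]],[100,[0,0,0],[0,0,0]],[100,[0,0,0],[0,0,0]],[100,[0,0,0],[0,0,0]],[100,[0,0,0],[0,0,0]],[100,[0,0,0.02],[0,0,0]],[100,[0,0,0.03],[0,0,0]],[100,[0,0,0.03],[0,0,0]],[100,[0,0,0.03],[0,0,0]]]}}

```text
time_s: 7.75
tcp_pos: [536.2, -129.2, 192.2]
orientation: [0.7, -0.7, 0.1, -0.099]
force: [0.5, 1.2, 0.6]
gripper_width: 85.2
```

Call:
{"op": "arm_command", "data": {"series": [[100,[-0.007,0.025,0],[0,0,0.1]],[100,[-0.007,0.025,0],[0,0,0.1]],[100,[-0.007,0.025,0],[0,0,0.1]],[100,[-0.007,0.025,0],[0,0,0.1]],[100,[-0.007,0.025,0],[0,0,0.1]],[100,[-0.007,0.025,0],[0,0,0.1]],[100,[-0.007,0.025,0],[0,0,0.1]],[100,[0,0.01,0],[0,0,0]],[100,[0,0,0],[0,0,0]],[100,[0,0,0],[0,0,0]]]}}

```text
time_s: 8.58
tcp_pos: [488.2, 55.6, 191.5]
orientation: [-0.691, 0.692, 0.146, -0.146]
force: [0.8, -0.7, 0.3]
gripper_width: 85.3
```

```bash
python3 - <<'E'
from h import *
s=r.state();c=cal("wrist");im=r.grab_frame("wrist")
m=Rm(s["orientation"]);print(s["tcp_pos"],m[:,1],m[:,2],s["gripper_width"],s["qpos"])
v=im.copy()
u=np.array([.279,.960]);x=np.array([.960,-.279]);o=np.array([576.5,4])
def W(a,b,z):return [*(o+a*x+b*u),z]
for p in (W(0,-133,111),W(-99.6,26.4,103),W(0,-165,27.5),W(0,110,64)):
    q=proj(c,p);print(q.round(1));cv2.drawMarker(v,tuple(int(round(t)) for t in q),(255,0,255),0,10,1)
cv2.imwrite("pics/w2.png",cv2.resize(v[:,:,::-1],(800,600)))
s=r.grab_frame("scene");np.save("s2.npy",s)
cv2.imwrite("pics/s2.png",cv2.resize(s[150:260,190:340,::-1],(750,550),interpolation=cv2.INTER_CUBIC))
E
```

```text
[488.1761239   55.62270905 191.53954731] [ 4.70404925e-04 -8.93229698e-04 -9.99999490e-01] [-0.40457526  0.91450415 -0.00100718] 85.30618465395752 [-1.76755515e-02  6.51697089e-02 -3.66162076e-01  1.13897842e+00
 -8.84776050e-04 -4.34190362e-01]
[ 26.8 170.7]
[255.4 198.2]
[ 58.8 133.3]
[255. 294.]
```

View pics/w2.png

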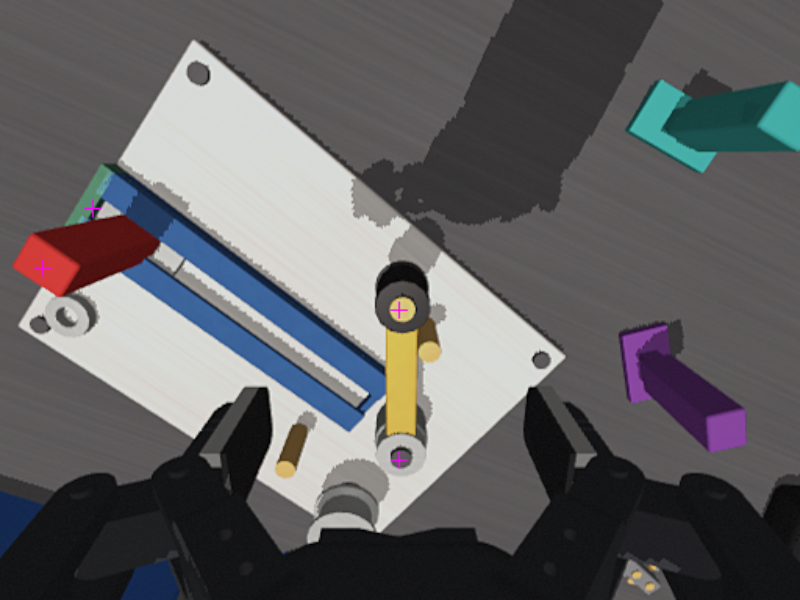

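The red head top at (45,265) lies on its predicted spot for y = -133, with the foot by the green bar. The roller bolt at (402,309) is on its marker too, and the jaws lie tangentially across the arm. Next I descend on the roller.

Call:
{"op": "arm_command", "data": {"series": [[100,[0,0.0015,-0.02],[0,0,0]],[100,[0,0,-0.025],[0,0,0]],[100,[0,0,-0.025],[0,0,0]],[100,[0,0,-0.025],[0,0,0]],[100,[0,0,-0.017],[0,0,0]],[100,[0,0,-0.01],[0,0,0]],[100,[0,0,0],[0,0,0]],[20,[0,0,0],[0,0,0]],[20,[0,0,0],[0,0,0]],[20,[0,0,0],[0,0,0]]], "grip_force": 60}}

```text
time_s: 9.52
tcp_pos: [489.4, 57.1, 71.0]
orientation: [-0.692, 0.692, 0.147, -0.145]
force: [0.2, 0.3, 1.2]
gripper_width: 51.5
```

Call:
{"op": "arm_command", "data": {"series": [[20,[0,0,0],[0,0,0]],[20,[0,0,0],[0,0,0]],[20,[0,0,0],[0,0,0]],[20,[0,0,0],[0,0,0]],[20,[0,0,0],[0,0,0]],[20,[0,0,0],[0,0,0]],[20,[0,0,0],[0,0,0]],[20,[0,0,0],[0,0,0]],[20,[0,0,0],[0,0,0]],[20,[0,0,0],[0,0,0]]]}}

```text
time_s: 10.35
tcp_pos: [488.7, 57.7, 70.9]
orientation: [0.692, -0.692, -0.147, 0.146]
force: [-2.3, 0.5, 5.5]
gripper_width: 30.2
```

```bash
python3 - <<'E'
from h import *
s=r.state();print(s["tcp_pos"],s["force"],s["gripper_width"])
u=np.array([.279,.960]);x=np.array([.960,-.279]);o=np.array([576.5,4]);p=o+110*u
print("pivot",p,"radius",np.linalg.norm(s["tcp_pos"][:2]-p))
d=np.array([-.766,-.643])
a0=np.arctan2(*(s["tcp_pos"][:2]-p)[::-1]);print("angle",a0)
a0=np.arctan2(*(d[0]*x+d[1]*u)[::-1]);print("expected",a0)
t=np.r_[np.linspace(0,1.48,16),1.52]
P=np.c_[np.cos(a0+t),np.sin(a0+t)]*130
print(np.c_[t[1:],np.diff(P,axis=0)].round(1).tolist(), (p+P[-2]).round(1))
E
```

```text
[488.69836205  57.73303114  70.9463675 ] [-2.33547051  0.45285404  5.50549303] 30.204523477106683
pivot [607.19 109.6 ] radius 129.3462435567914
angle -2.728991840832708
expected -2.726103545115431
[[0.1, 5.7, -11.5], [0.2, 6.8, -10.8], [0.3, 7.9, -10.1], [0.4, 8.8, -9.3], [0.5, 9.7, -8.4], [0.6, 10.5, -7.4], [0.7, 11.2, -6.3], [0.8, 11.7, -5.2], [0.9, 12.2, -4.0], [1.0, 12.5, -2.8], [1.1, 12.7, -1.5], [1.2, 12.8, -0.3], [1.3, 12.8, 1.0], [1.4, 12.6, 2.3], [1.5, 12.3, 3.5], [1.5, 4.9, 1.8]] [648.7 -13.6]
```

Gripped, with a width of 30 mm around the roller. The TCP's radius and angle about the pivot agree with the model, so I swing in steps of 0.0987 rad.

Call:
{"op": "arm_command", "data": {"series": [[20,[0.0057,-0.0115,0],[0,0,0.0987]],[20,[0.0068,-0.0108,0],[0,0,0.0987]],[20,[0.0079,-0.0101,0],[0,0,0.0987]],[20,[0.0088,-0.0093,0],[0,0,0.0987]],[20,[0.0097,-0.0084,0],[0,0,0.0987]],[20,[0.0105,-0.0074,0],[0,0,0.0987]],[20,[0.0112,-0.0063,0],[0,0,0.0987]],[20,[0,0,0],[0,0,0]],[20,[0,0,0],[0,0,0]],[20,[0,0,0],[0,0,0]]]}}

```text
time_s: 11.18
tcp_pos: [548.9, -5.2, 71.0]
orientation: [0.602, -0.601, -0.373, 0.371]
force: [-2.3, 4.2, 7.2]
gripper_width: 30.5
```

Call:
{"op": "arm_command", "data": {"series": [[20,[0.0117,-0.0052,0],[0,0,0.0987]],[20,[0.0122,-0.004,0],[0,0,0.0987]],[20,[0.0125,-0.0028,0],[0,0,0.0987]],[20,[0.0127,-0.0015,0],[0,0,0.0987]],[20,[0.0128,-0.0003,0],[0,0,0.0987]],[20,[0.0128,0.001,0],[0,0,0.0987]],[20,[0.0126,0.0023,0],[0,0,0.0987]],[20,[0,0,0],[0,0,0]],[20,[0,0,0],[0,0,0]],[20,[0,0,0],[0,0,0]]]}}

```text
time_s: 12.02
tcp_pos: [634.9, -15.6, 71.0]
orientation: [-0.441, 0.44, 0.554, -0.553]
force: [-4.0, 3.3, 8.5]
gripper_width: 30.7
```

Call:
{"op": "arm_command", "data": {"series": [[20,[0.006,0.0016,0],[0,0,0.047]],[20,[0.004,0.0012,0],[0,0,0.031]],[20,[0.002,0.0006,0],[0,0,0.016]],[20,[0.001,0.0003,0],[0,0,0.008]],[20,[0.001,0.0003,0],[0,0,0.008]],[20,[0.001,0.0003,0],[0,0,0]],[20,[0,0,0],[0,0,0]],[20,[0,0,0],[0,0,0]],[20,[0,0,0],[0,0,0]],[20,[0,0,0],[0,0,0]]]}}

```text
time_s: 12.85
tcp_pos: [647.8, -11.9, 71.0]
orientation: [0.411, -0.408, -0.576, 0.577]
force: [-8.8, 1.6, 10.6]
gripper_width: 30.1
```

Call:
{"op": "arm_command", "data": {"series": [[20,[0.001,0.0003,0],[0,0,0]],[20,[0.001,0.0003,0],[0,0,0]],[20,[0.001,0.0003,0],[0,0,0]],[20,[0.001,0.0003,0],[0,0,0]],[20,[0,0,0],[0,0,0]],[20,[0,0,0],[0,0,0]],[20,[0,0,0],[0,0,0]],[20,[0,0,0],[0,0,0]],[20,[0,0,0],[0,0,0]],[20,[0,0,0],[0,0,0]]]}}

```text
time_s: 13.68
tcp_pos: [648.2, -11.8, 70.9]
orientation: [0.413, -0.407, -0.573, 0.579]
force: [-17.6, -3.1, 17.8]
gripper_width: 30.3
```

```bash
python3 - <<'E'
from h import *
s=r.state();c=cal("wrist");im=r.grab_frame("wrist")
print(s["tcp_pos"],s["force"],s["gripper_width"])
p=np.array([607.19,109.6]);d=s["tcp_pos"][:2]-p;print(np.linalg.norm(d),np.arctan2(d[1],d[0])+2.7275)
v=im.copy()
u=np.array([.279,.960]);x=np.array([.960,-.279]);o=np.array([576.5,4])
for q in ([*(o-133*u),111],[*(p),64]):
    q=proj(c,q);print(q);cv2.drawMarker(v,tuple(int(round(t)) for t in q),(255,0,255),0,10,1)
cv2.imwrite("pics/w3.png",cv2.resize(v[:,:,::-1],(800,600)))
s=r.grab_frame("scene");np.save("s3.npy",s)
a=cv2.resize(s[160:260,190:340,::-1],(750,500),interpolation=cv2.INTER_CUBIC)
cv2.imwrite("pics/s3.png",a)
si=r.grab_frame("side");cv2.imwrite("pics/si3.png",cv2.resize(si[150:250,190:340,::-1],(750,500),interpolation=cv2.INTER_CUBIC))
E
```

```text
[648.16344703 -11.77274825  70.91178903] [-17.58449579  -3.0505813   17.82241881] 30.32531475773792
128.10217554716488 1.4822745609398604
[639.8300188  130.24680544]
[252.81859588 397.16832936]
```

View pics/w3.png

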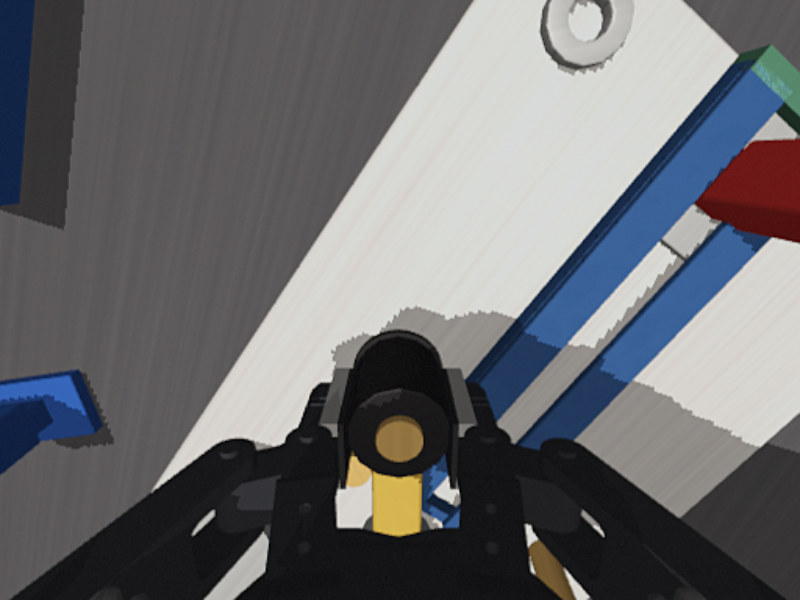

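View pics/si3.png

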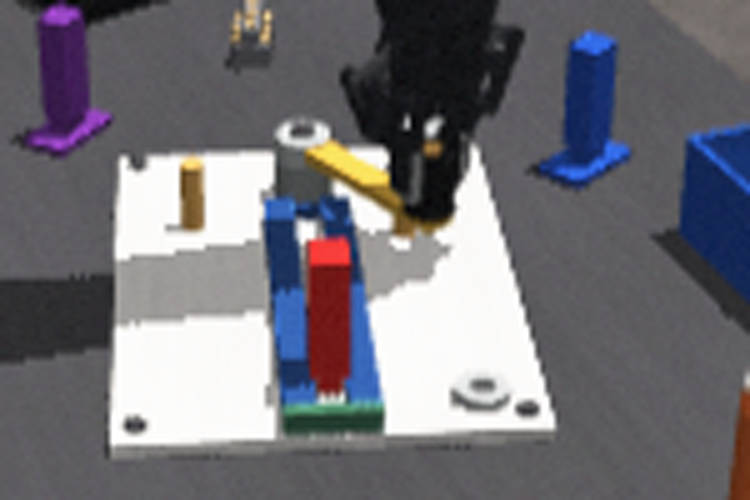

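The wrist view shows the roller between the pads at (400,420), with the yellow arm against the brass post at (357,472). The side view shows the red block next to the green bar. One numeric check of the block's position, then I hand in.

```bash
python3 - <<'E'
from h import *
A=[];b=[]
for n in("scene","side"):
    im=r.grab_frame(n);c=cal(n);h=cv2.cvtColor(im,cv2.COLOR_RGB2HSV).astype(int)
    m=(((h[...,0]<8)|(h[...,0]>172))&(h[...,1]>150)&(h[...,2]>80)).astype(np.uint8)
    q=proj(c,[539.4,-123.7,71]);x,y=q.astype(int);k=np.zeros_like(m);k[y-20:y+20,x-12:x+12]=m[y-20:y+20,x-12:x+12]
    uv=np.argwhere(k).mean(0)[::-1];e,d=ray(c,uv);d/=np.linalg.norm(d);Q=np.eye(3)-np.outer(d,d);A.append(Q);b.append(Q@e)
p=np.linalg.solve(sum(A),sum(b));d=p[:2]-[576.5,4];y=d@[.279,.960]
print(p,"rig x",d@[.960,-.279],"y",y)
s=r.state();print(s["time_s"],s["tcp_pos"],s["force"],s["gripper_width"])
if abs(y+133)<5: print(r.job_done())
E
```

```text
[ 539.03357734 -124.40076546   69.59291874] rig x -0.14395218514914757 y -133.71786676522757
13.9333 [648.16253139 -11.78941264  70.8937508 ] [-17.60613805  -0.94717371  17.48837639] 30.37862199296574
the job is handed in; nothing more can be done
None
```

I slid the red lock block to the green end. I then gripped the roller, swung the arm to the far stop, and handed the job in at 13.9 s with the roller still held.

- **Block:** it stopped against the green bar, with the force rising to about 11 N and no further movement. Two camera views before handing in put it at rig y ≈ -133.7 mm, against the nominal -133 mm.
- **Arm:** it measured 1.482 rad, against 1.48 rad at the stop. A further 4 mm of commanded push moved it only about 0.4 mm, while the horizontal force doubled from about 9 to 18 N.
- **Grip:** the fingers read 30.3 mm, slightly under the 32 mm roller. That fits the gripper reading slightly low, as it also read 27.5 mm on the 28 mm block.
- **Unexplained:** there was about 17 N of upward force on the tool at the end, well below the limits. I did not look into it.
- **Other things on the bench:** nothing else in the last pictures looked disturbed, though I did not measure the other objects.

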